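Build the riser for the talkback microphone

TASK

Build the microphone's riser on the black base plate, in this order: first lay the green rail along the green lane and the orange rail along the orange lane, each centred on its lane with its open side up; then stand the aluminium bridge centred across them so that one foot rests down inside each rail; then set the blue cup on the middle of the bridge's top, and last stand the microphone upright in the cup. Never tip the microphone over, and leave the speaker, the mug and the red splitter box where they are.

Things in the scene. Friction and masses are not known exactly. Their poses are not given: they have to be found in the camera images.
- base: Fixed black base plate flat on the desk, 130 (x) x 140 (y) x 6 mm thick, at any yaw; origin at the centre of its underside, z up. On its top two flat printed lanes, each 122 mm along x and 52 mm wide: the green one centred at y = +40 mm, the orange one at y = -40 mm; a thin white line marks y = 0.
- rail_green_c (a point): Green U-channel rail lying open side up, loose: 100 mm long (its x), 44 mm wide over its walls (its y), 24 mm high; floor 4 mm and side walls 4 mm thick, so 36 mm clear inside; open ends; about 0.2 kg. This point is at its centre, 12 mm above its underside; z up.
- rail_orange_c (a point): Orange U-channel rail, otherwise the same as the green one: 100 (x) x 44 (y) x 24 mm, floor and walls 4 mm, 36 mm clear inside, open side up, loose, about 0.2 kg. This point is at its centre, 12 mm above its underside; z up.
- bridge_c (a point): Loose aluminium bridge, a hat profile, flat top up: top 90 (x) x 62 (y) mm, 4 mm thick; two upright legs 4 mm thick under its long sides, outer faces at y = +-31 mm; at the bottom of each a foot 4 mm thick turned outward, 94 mm over both feet; 60 mm high, 0.25 kg. Point: its centre, 30 mm above the underside; z up. Can be gripped across the 62 mm near the top.
- cup_c (a point): Blue hard-plastic cup (microphone foot), loose: round, outer diameter 62 mm, 24 mm high, bore 50 mm, floor 6 mm thick, open side up; about 0.12 kg. This point is at its centre, 12 mm above its underside; z up.
- mic_c (a point): Talkback microphone, loose, standing upright: round, 36 mm in diameter all the way up, 90 mm high: white body up to 56 mm, brass head above it; about 0.25 kg. This point is on its axis, 45 mm above its foot; z up.
- speaker_c (a point): Bystander: small black loudspeaker, 90 x 90 mm, 140 mm high, loose on the desk at the right rear of the work. This point is at its centre, 70 mm up. Leave alone.
- mug: Bystander: white mug, 80 mm in diameter, 95 mm high, handle on its +y side, loose; origin at the centre of its underside. Leave alone.
- splitter: Bystander: red splitter box 60 x 110 x 35 mm high, loose, beyond the work; origin at the centre of its underside. Leave alone.
Mind the look-alikes: they are no part of the job. There is more than one size of the part that bears rail_green_c; the job needs the middle-sized.

How it is judged:
On the way, in this order (a step that is already met when the one before it is completed fails the run):
1. both rails lie on the lanes of their own colour (x of rail_green_c in the frame of base between -0.015 and 0.015 m and y of rail_green_c in the frame of base between 0.028 and 0.052 m and z of rail_green_c in the frame of base between 0.015 and 0.021 m and angle between the x axis of each of rail_green_c, rail_orange_c and the x axis of base, either way round below 0.16 rad and angle between each of rail_green_c, rail_orange_c's own z axis and vertical below 0.06 rad and x of rail_orange_c in the frame of base between -0.015 and 0.015 m and y of rail_orange_c in the frame of base between -0.052 and -0.028 m and z of rail_orange_c in the frame of base between 0.015 and 0.021 m), for 0.2 s.
2. the bridge stands with one foot inside each rail (all of step 1 and x of bridge_c in the frame of base between -0.018 and 0.018 m and y of bridge_c in the frame of base between -0.015 and 0.015 m and z of bridge_c in the frame of base between 0.0375 and 0.0425 m and angle between the x axis of bridge_c and the x axis of base, either way round below 0.16 rad and angle between bridge_c's own z axis and vertical below 0.06 rad), for 0.2 s.
3. the cup stands on the middle of the bridge (all of step 2 and horizontal distance between cup_c and bridge_c below 0.014 m and z of cup_c in the frame of bridge_c between 0.039 and 0.045 m and angle between cup_c's own z axis and vertical below 0.06 rad), for 0.2 s.
4. the microphone stands in the cup (all of step 3 and horizontal distance between mic_c and cup_c below 0.01 m and z of mic_c in the frame of cup_c between 0.036 and 0.042 m and angle between mic_c's own z axis and vertical below 0.06 rad), for 0.2 s.
At the end, for the whole second after the job is handed in: Rails flat on their own lanes (15 mm along, 12 mm across, 9 deg); bridge level on both rail floors (18 mm along, 15 mm across, 9 deg of the plate's centre line); cup flat on the bridge within 14 mm of its middle; microphone upright (3 deg) on the cup floor; all at rest (all of step 4 and linear speed of each of rail_green, rail_orange, bridge, cup, mic below 0.02 m/s and angular speed of each of rail_green, rail_orange, bridge, cup, mic below 0.3 rad/s); the robot touches nothing.
It fails at once if the microphone is tipped by more than 40 degrees (angle between mic_c's own z axis and vertical above 0.7 rad).
It fails at once if the speaker is displaced by more than 25 mm (distance of speaker_c from where it was at the start of the episode above 0.025 m).
It fails at once if the mug is displaced by more than 25 mm (distance of mug from where it was at the start of the episode above 0.025 m).
It fails at once if the splitter box is displaced by more than 25 mm (distance of splitter from where it was at the start of the episode above 0.025 m).
It also fails if it takes over 134 s, if anything falls off the work surface, if the arm or the gripper's body presses on something with over 40 N, if the wrist force passes 120 N, or if a joint passes its speed limit or range.

ROBOT

A 7-joint arm with a two-finger parallel gripper is mounted at the origin on the work surface. World frame = base frame: x ahead of the robot, y to its left, z up, the work surface at z = 0. Lengths are in m, angles in rad, forces in N, time in s.
With the tool pointing down it reaches from about 0.4 to 0.85 m from the base axis. Payload 4.5 kg.
Tool frame: the origin (TCP) lies midway between the tips of the shut fingers; the grasp point (between the pads) lies 19 mm behind it; z points along the fingers, y is the line along which they close (so a half turn about z gives the same grasp; the last joint's range is limited). The gripper opens to 88 mm and grips with 3 to 60 N. Pads are 18 mm wide; open, the fingers measure 123 mm over their backs; the gripper's body (75 mm by 187 mm) begins 45 mm behind the grasp point.
Start: joints at [-1.194, 0.689, -0.195, 1.565, 0.157, 0.902, -0.215], TCP at [0.21, 0.589, 0.239] pointing down, gripper open.
Joint ranges: [-3.01, 3.01], [-0.46, 2.08], [-1.47, 1.51], [0.13, 2.56], [-1, 4.14], [0.04, 2.09], [-2.66, 2.66]. Speed limits (rad/s): [2.57, 2.57, 3.14, 3.14, 3.14, 3.14, 3.14].

INTERFACE

Orientations are given as a unit quaternion [x, y, z, w].
In Python, from plant import r, eyes, finish_job gives the robot as it stands. The module is installed in compiled form; this text tells all that it offers.
- The arm moves only by the tool move_arm, never from a script. Its argument "motion" is a list of rows, each a list of 7 numbers: the shift along the tool's x, y, z in mm, then the turn, a rotation vector about the tool's x, y, z in degrees, then the closure, from 0 (fully open) to 1 (shut). A call has 1 to 5 rows; each row is the pose to reach, as a shift and turn from the pose commanded when the call began, along the tool's axes at that moment; what a row does not reach only later rows make up. A row lasts 1/8 s, in which the tool goes at most 62.5 mm and 10.7 degrees, less where a joint would pass 70% of its speed; a pose out of reach is approached as far as the arm can. A call with a gripper value outside its range is refused whole. The fingers move at their own pace and stop on an object; "newtons" is the grip in N (left out, the last holds). Time passes only in rows, so rows that repeat a pose let the fingers close. It gives the time, the measured TCP pose, the force, the opening and the grip force at its end, in the units of the state.
- r.get_state(): the state, without advancing time (a new reading comes with each control period).
- eyes.snapshot(name): name is "scene" or "top"; returns a dict with "frame" (420x560x3 uint8, red, green, blue), "z_map" (420x560 float32, m along the optical axis (not along the pixel's ray), 0 where there is no reading), "intrinsics" (3x3 intrinsics, pixels), "dist" ([k1, k2, p1, p2, k3] as OpenCV has them; the pictures are not rectified), "world_to_cam" (4x4, takes a point from world to camera coordinates). Camera axes: x right, y down, z forward; pixel columns grow to the right and rows downward; lengths in m; the calibration is good to about 2 mm. A picture is of the moment at which its call begins.
- finish_job(): hands the job in; it is judged then, once.
The state is a dict: "clock": time; "q": joint angles; "qd": joint speeds; "joint_torque": joint torques, N m; "tool_pos": TCP position; "eef_rot": TCP orientation; "contact_force": force on the tool from outside, world axes, zero at the start; "moment": the same for the moment, N m; "opening": opening from 0.0 (shut) to 1.0 (fully open); "finger_force": force on a finger pad.
Only numpy, scipy, OpenCV 4.12 (cv2) and the standard library are available. Lean on these libraries where they do the work, as an engineer would, in place of code of your own. Each camera call takes 0.05 s, during which the arm holds its last target. There are 200 camera calls.

## Working session

There is one attempt and no reset: what is moved stays moved. The work goes in short steps, Python scripts to look and compute and a tool call to move; the robot and the scene stay as the last step left them, time stands still between calls to the robot, and variables do not carry over. Pictures are saved under pics/ and viewed, at most 14 in all, crops included, and the job is handed in when it is done.

Besides the shell and the picture viewer there is one more tool, called as a command line: name --pt "numbers of a row" for each row, then --argument value for the rest. move_arm: Moves the arm, as the interface text tells. Its arguments: {"type":"object","properties":{"motion":{"type":"array","items":{"type":"array","items":{"type":"number"}}},"newtons":{"type":"number"}},"required":["motion"]}

```bash
mkdir -p pics
cat > h.py <<'E'
import numpy as np, cv2
from plant import r, eyes, finish_job
def snap(n,save=None):
    s=eyes.snapshot(n)
    if save: cv2.imwrite('pics/'+save+'.png',cv2.cvtColor(s['frame'],cv2.COLOR_RGB2BGR))
    return s
def cloud(s):
    h,w=s['z_map'].shape
    uv=np.stack(np.meshgrid(np.arange(w),np.arange(h)),-1).reshape(-1,1,2).astype(np.float32)
    n=cv2.undistortPoints(uv,s['intrinsics'],s['dist']).reshape(h,w,2)
    z=s['z_map'][...,None]
    P=np.concatenate([n*z,z],-1)
    T=np.linalg.inv(s['world_to_cam'])
    P=P@T[:3,:3].T+T[:3,3]
    P[s['z_map']==0]=np.nan
    return P
E
python3 - <<'E'
from h import *
for n in('top','scene'):
    s=snap(n,n+'0'); np.savez(n+'0.npz',**s); P=cloud(s)
    print(n,np.linalg.inv(s['world_to_cam'])[:3,3],np.nanmin(P,(0,1)),np.nanmax(P,(0,1)))
st=r.get_state();print(st)
E
```

```text
top [ 0.35531337 -0.0203203   1.50142291] [-0.04864144 -1.41710061 -0.78080399] [1.70084966 1.44529746 0.82643875]
scene [ 1.07259383 -0.18170169  0.93560159] [-1.0338809  -0.74019643 -0.77390059] [1.35996353 2.49699437 0.32125206]
{'clock': 0.1, 'q': array([-1.19418139,  0.68989529, -0.19450827,  1.56618702,  0.15731753,
        0.90248357, -0.21510302]), 'qd': array([ 0.0002741 , -0.00153929, -0.00134556, -0.00257301,  0.00039202,
        0.00073348, -0.00011422]), 'joint_torque': array([-2.50931218e-03, -5.28501606e+01, -1.27204008e+00, -1.53838795e+01,
       -5.27372409e-02,  1.88965685e-03,  5.52368613e-05]), 'tool_pos': array([0.20995663, 0.58811176, 0.23800706]), 'eef_rot': array([ 1.70535544e-01,  9.85351208e-01, -7.87976917e-04, -6.91264154e-05]), 'contact_force': array([ 0.02408898, -0.76090223, -0.1913029 ]), 'moment': array([0.02302072, 0.00789465, 0.01510786]), 'finger_force': 0.0, 'opening': 1.001831858136289}
```

View pics/top0.png

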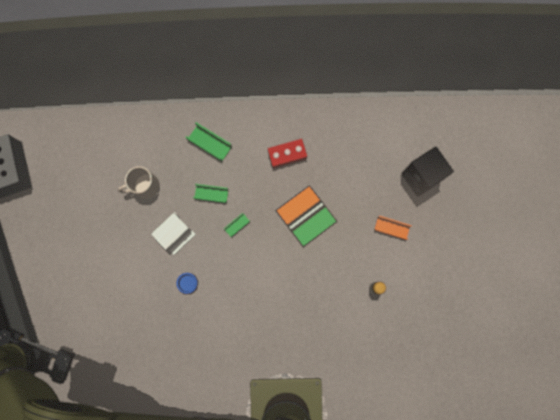

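View pics/scene0.png

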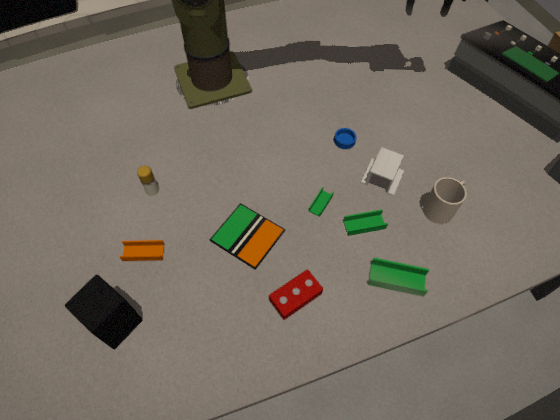

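Top view: green rails at (209,142), (212,194) and (237,226), with the middle-sized one at (212,194). The orange rail is at (392,229), bridge at (173,234), cup at (188,284), mic at (379,288) and base at (306,216). The scene view agrees.

```bash
cat > m.py <<'E'
from h import *
def pts(s,win,hsvlo,hsvhi,zr=(-.01,.2)):
    P=cloud(s); hsv=cv2.cvtColor(s['frame'],cv2.COLOR_RGB2HSV)
    m=cv2.inRange(hsv,hsvlo,hsvhi)>0
    x0,x1,y0,y1=win
    with np.errstate(invalid='ignore'):
        m&=(P[...,0]>x0)&(P[...,0]<x1)&(P[...,1]>y0)&(P[...,1]<y1)&(P[...,2]>zr[0])&(P[...,2]<zr[1])
    return P[m]
def rect(p):
    (c,sz,a)=cv2.minAreaRect((p[:,:2]*1000).astype(np.float32))
    if sz[0]<sz[1]: sz=sz[::-1];a+=90
    return np.round(c,1),np.round(sz,1),round((a+90)%180-90,1),'z',np.round(np.percentile(p[:,2]*1000,[2,50,98]),1),len(p)
G=((45,120,40),(80,255,255));O=((3,150,90),(19,255,255));B=((105,130,40),(130,255,255));W=((0,0,120),(180,60,255))
E
python3 - <<'E'
from m import *
S={n:dict(np.load(n+'0.npz')) for n in('top','scene')}
T=S['top'];P=cloud(T)
for nm,(u,v) in dict(Gl=(209,142),Gm=(212,194),Gs=(237,226),Or=(392,229),br=(173,230),cup=(188,284),mic=(379,288),base=(306,216),bg=(315,225),bo=(298,206),spk=(432,165),mug=(139,181),spl=(287,153)).items():
    c=P[v,u]; print(nm,np.round(c*1000))
    k,R={'G':(G,.1),'O':(O,.08),'c':(B,.06),'b':(W,.08)}.get(nm[0],(None,0))
    if nm in('base',):continue
    if nm=='bg':k,R=G,.085
    if nm=='bo':k,R=O,.085
    if nm[0]=='G':R=.06 if nm!='Gl' else .09
    if k:
        q=[pts(S[n],(c[0]-R,c[0]+R,c[1]-R,c[1]+R),*k,zr=(-.02,.2)) for n in S]
        for a in q+[np.concatenate(q)]: print('   ',*rect(a)) if len(a)>5 else 0
    if nm=='br':
        for n in S:
            print('   top',*rect(pts(S[n],(c[0]-R,c[0]+R,c[1]-R,c[1]+R),*W,zr=(.05,.07))))
    if nm=='mic':
        for n in S:
            a=pts(S[n],(c[0]-.05,c[0]+.05,c[1]-.05,c[1]+.05),(0,0,0),(180,255,255),zr=(.03,.12));print('   ',*rect(a))
            a=a[a[:,2]>.086];print('   ',*rect(a))
E
```

```text
Gl [811. 222.   6.]
    [805.8 225. ] [125.5  46.5] 55.9 z [-2.3  5.2 33.1] 451
    [812.5 219.5] [129.5  59.9] 55.7 z [ 1.6  6.5 33.2] 1205
    [811.6 220.1] [129.5  62. ] 55.7 z [-0.1  6.2 33.2] 1656
Gm [647. 212.   6.]
    [644.6 216.5] [91.2 30. ] 83.0 z [-2.6  4.1 23.1] 150
    [651.2 213.2] [100.2  47.1] 80.3 z [ 0.2  6.3 25.6] 746
    [651.2 213.2] [100.2  47.1] 80.3 z [-0.6  5.8 25.3] 896
Gs [548. 137.   2.]
    [550.4 137.4] [61.  16.1] -44.1 z [-2.   1.9 18.6] 11
    [554.4 136. ] [77.2 31.5] -51.6 z [-0.2  3.6 19. ] 329
    [554.4 136. ] [77.2 31.5] -51.6 z [-0.2  3.5 19. ] 340
Or [ 529. -326.   -2.]
    [ 528.1 -323. ] [95.7 36.8] 71.3 z [-4.   4.4 26. ] 355
    [ 526.6 -325.2] [102.1  60.1] 71.0 z [-0.5  5.5 25.4] 814
    [ 526.6 -325.2] [102.1  60.1] 71.0 z [-2.3  5.  25.8] 1169
br [533. 317.  61.]
    [533.5 317.4] [159.9 159.9] -89.9 z [-6.6  1.8 64.3] 2602
    [533.5 317.5] [160.  159.9] 90.0 z [-3.4  1.2 61.7] 2562
    [533.5 317.5] [160. 160.] -90.0 z [-5.6  1.4 63.3] 5164
   top [532.1 328.4] [92.  64.6] -47.2 z [53.5 59.8 65.6] 687
   top [534.5 326.8] [93.1 62.9
[... 218 characters left out ...]
25.9] 576
mic [ 355. -263.   93.]
    [ 355.2 -264.6] [33.9 32.4] -5.4 z [36.6 86.6 94.8] 160
    [ 355.9 -265.6] [31.6 29.5] -47.1 z [86.2 89.2 95.5] 88
    [ 362.1 -265.9] [37.  33.2] -89.6 z [31.9 74.1 91. ] 318
    [ 362.1 -266.2] [33.4 33.2] -89.6 z [86.1 88.5 91.6] 111
base [573. -70.   9.]
bg [546. -96.   6.]
    [543.8 -94.4] [124.4  55.8] -54.0 z [2.6 6.1 9.7] 939
    [543.8 -94.4] [124.4  55.8] -54.0 z [2.6 6.1 9.7] 939
bo [604. -47.   5.]
    [607.6 -46.9] [121.4  52.3] -54.0 z [-1.1  5.7 12.3] 681
    [608.5 -47.7] [124.   54.2] -54.9 z [2.4 6.1 9.4] 983
    [608.5 -47.7] [124.   54.2] -54.9 z [ 0.1  6.  11.4] 1664
spk [ 688. -420.  138.]
mug [695. 440.   2.]
spl [760. -18.  38.]
```

```bash
cat > nav.py <<'E'
import sys
from h import *
from scipy.spatial.transform import Rotation as R
# nav.py x y z closing_angle : shift mm in tool axes, turn deg (about tool x,y,z) bringing tool straight down
def nav(x,y,z,a,st=None):
    st=st or r.get_state(); p=np.array(st['tool_pos'])*1000; q=R.from_quat(st['eef_rot'])
    d=q.inv().apply(np.array([x,y,z])-p)
    best=None
    for k in(0,180):
        t=np.radians(a+k); Y=np.array([np.cos(t),np.sin(t),0]); Z=np.array([0,0,-1.]); X=np.cross(Y,Z)
        rv=np.degrees((q.inv()*R.from_matrix(np.c_[X,Y,Z])).as_rotvec())
        if best is None or np.linalg.norm(rv)<np.linalg.norm(best): best=rv
    print('t',round(st['clock'],2),'pos',p.round(1),'yawY',round(np.degrees(np.arctan2(*q.as_matrix()[[1,0],1])),1),'open',round(st['opening']*88,1),'F',np.round(st['contact_force'],1),'grip',round(st['finger_force'],1),'q7',round(st['q'][6],2))
    print('  shift',d.round(1),'turn',best.round(1))
if __name__=='__main__':
    a=[float(v) for v in sys.argv[1:]]
    for i in range(0,len(a),4): nav(*a[i:i+4])
E
python3 nav.py 651 213 120 -9.7
python3 - <<'E'
from m import *
S=dict(np.load('top0.npz'))
a=pts(S,(.58,.8,-.53,-.3),(0,0,0),(180,255,255),zr=(.12,.16));print(*rect(a))
for c in [(.69,.44)]:
  a=pts(S,(.62,.78,.36,.55),(0,0,0),(180,255,255),zr=(.06,.12));print(*rect(a))
E
```

```text
t 0.1 pos [210.  588.1 238. ] yawY 70.4 open 88.2 F [ 0.  -0.8 -0.2] grip 0.0 q7 -0.22
  shift [-541.4 -204.9  118.4] turn [-0.1  0.1 80.1]
[ 683.4 -419.6] [94.6 90.7] -57.9 z [125.9 138.5 144.7] 1064
[680.8 426.1] [102.3  76.4] 80.1 z [61.  84.1 99.2] 350
```

move_arm --pt "-541 -205 60 0 0 80 0" --pt "-541 -205 60 0 0 80 0" --pt "-541 -205 60 0 0 80 0" --pt "-541 -205 60 0 0 80 0" --pt "-541 -205 60 0 0 80 0" --newtons 30

```text
clock: 0.72
tool_pos: [0.4479, 0.3858, 0.2061]
eef_rot: [0.6, 0.8, -0.0, -0.0]
contact_force: [1.2, 0.3, 0.4]
opening: 1.001
finger_force: 0.0
```

```bash
python3 nav.py 651 213 120 -9.7
```

```text
t 0.72 pos [447.9 385.8 206.1] yawY 16.3 open 88.1 F [1.2 0.3 0.4] grip 0.0 q7 -0.47
  shift [-222.9  146.4   86. ] turn [-0.  0. 26.]
```

move_arm --pt "-223 146 86 0 0 26 0" --pt "-223 146 86 0 0 26 0" --pt "-223 146 86 0 0 26 0" --pt "-223 146 86 0 0 26 0" --pt "-223 146 86 0 0 26 0"

```text
clock: 1.35
tool_pos: [0.6525, 0.2106, 0.1187]
eef_rot: [0.764, 0.645, -0.001, 0.001]
contact_force: [-0.5, 0.3, -0.1]
opening: 0.998
finger_force: 0.0
```

move_arm --pt "0 0 0 0 0 0 0" --pt "0 0 0 0 0 0 0"

```text
clock: 1.6
tool_pos: [0.6492, 0.2173, 0.1204]
eef_rot: [0.762, 0.648, -0.0, -0.001]
contact_force: [-0.0, -0.4, 0.3]
opening: 1.001
finger_force: 0.0
```

```bash
python3 nav.py 651 213 5 -9.7; python3 -c "
from h import *
s=snap('scene','s1')"
```

```text
t 1.6 pos [649.2 217.3 120.4] yawY -9.3 open 88.1 F [-0.  -0.4  0.3] grip 0.0 q7 -0.45
  shift [ -4.1   2.6 115.4] turn [-0.1 -0.1  0.4]
```

View pics/s1.png

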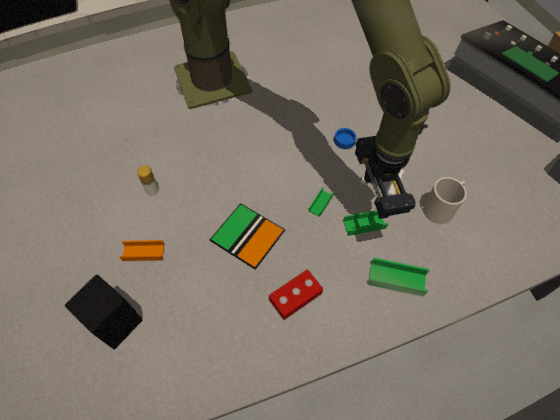

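The gripper at (390,190) is hovering over the middle green rail at (365,222), and the mug at (443,200) is clear. Next I descend.

move_arm --pt "-4 3 45 0 0 0 0" --pt "-4 3 85 0 0 0 0" --pt "-4 3 105 0 0 0 0" --pt "-4 3 115 0 0 0 0" --pt "-4 3 115 0 0 0 0"

```text
clock: 2.28
tool_pos: [0.653, 0.2117, 0.0059]
eef_rot: [0.762, 0.647, 0.0, -0.0]
contact_force: [0.3, -0.2, 0.5]
opening: 1.001
finger_force: 0.0
```

move_arm --pt "0 0 0 0 0 0 0.4" --pt "0 0 0 0 0 0 0.7" --pt "0 0 0 0 0 0 0.7" --pt "0 0 0 0 0 0 0.7" --pt "0 0 0 0 0 0 0.7"

```text
clock: 2.9
tool_pos: [0.6519, 0.2112, 0.0055]
eef_rot: [0.762, 0.647, -0.001, -0.001]
contact_force: [-3.2, 1.0, 2.5]
opening: 0.497
finger_force: 30.0
```

```bash
python3 nav.py 544 -94.5 110 35.8
```

```text
t 2.9 pos [651.9 211.2   5.5] yawY -9.3 open 43.8 F [-3.2  1.   2.5] grip 30.0 q7 -0.43
  shift [-319.2  -57.  -104.3] turn [ -0.1  -0.  -45.1]
```

move_arm --pt "0 0 -25 0 0 0 0.7" --pt "0 0 -65 0 0 0 0.7" --pt "-40 -7 -105 0 0 -5 0.7" --pt "-95 -17 -105 0 0 -14 0.7" --pt "-150 -27 -105 0 0 -23 0.7"

```text
clock: 3.52
tool_pos: [0.6026, 0.0656, 0.1128]
eef_rot: [0.616, 0.788, 0.001, 0.002]
contact_force: [0.3, -1.5, -1.9]
opening: 0.495
finger_force: 30.0
```

```bash
python3 nav.py 544 -94.5 80 35.8
```

```text
t 3.52 pos [602.6  65.6 112.8] yawY 14.0 open 43.5 F [ 0.3 -1.5 -1.9] grip 30.0 q7 0.02
  shift [-141.2  -95.7   32.7] turn [  0.2   0.1 -21.8]
```

move_arm --pt "-40 -27 5 0 0 -6 0.7" --pt "-80 -55 12 0 0 -13 0.7" --pt "-115 -78 20 0 0 -19 0.7" --pt "-137 -92 26 0 0 -22 0.7" --pt "-141 -95 30 0 0 -22 0.7"

```text
clock: 4.15
tool_pos: [0.5427, -0.0953, 0.0814]
eef_rot: [0.459, 0.888, -0.001, 0.001]
contact_force: [0.4, 0.5, -2.3]
opening: 0.495
finger_force: 30.0
```

move_arm --pt "0 0 0 0 0 0 0.7" --pt "0 0 0 0 0 0 0.7"

```text
clock: 4.4
tool_pos: [0.544, -0.0901, 0.081]
eef_rot: [0.456, 0.89, 0.001, 0.001]
contact_force: [0.3, 0.2, -1.8]
opening: 0.496
finger_force: 30.0
```

```bash
python3 nav.py 544 -94.5 12 35.8; python3 -c "
from m import *
for n in('scene','top'):
  s=snap(n,n+'2');a=pts(s,(.44,.66,-.2,0.0),*G,zr=(.03,.2));print(*rect(a)); a=a[(a[:,2]>np.percentile(a[:,2],98)-.006)];print(*rect(a))"
```

```text
t 4.4 pos [544.  -90.1  81. ] yawY 35.8 open 43.6 F [ 0.3  0.2 -1.8] grip 30.0 q7 0.45
  shift [-3.6 -2.7 69. ] turn [ 0.1  0.  -0. ]
[ 561.4 -101.1] [129.9  76.7] -6.9 z [ 75.8  80.8 133.4] 468
[600.6 -85. ] [60.4 26.5] 1.8 z [149.1 164.3 178. ] 10Traceback (most recent call last):
  File "<string>", line 4, in <module>
    s=snap(n,n+'2');a=pts(s,(.44,.66,-.2,0.0),*G,zr=(.03,.2));print(*rect(a)); a=a[(a[:,2]>np.percentile(a[:,2],98)-.006)];print(*rect(a))
                                                                     ~~~~^^^
  File "m.py", line 12, in rect
    return np.round(c,1),np.round(sz,1),round((a+90)%180-90,1),'z',np.round(np.percentile(p[:,2]*1000,[2,50,98]),1),len(p)
                                                                            ~~~~~~~~~~~~~^^^^^^^^^^^^^^^^^^^^^^^
    return _quantile_unchecked(
        a, q, axis, out, overwrite_input, method, keepdims, weights)
    return _ureduce(a,
                    func=_quantile_ureduce_func,
    ...<5 lines>...
                    overwrite_input=overwrite_input,
                    method=method)
    r = func(a, **kwargs)
    result = _quantile(arr,
                       quantiles=q,
    ...<2 lines>...
                       out=out,
                       weights=wgt)
    slices_having_nans = np.isnan(arr[-1, ...])
                                  ~~~^^^^^^^^^
IndexError: index -1 is out of bounds for axis 0 with size 0
```

View pics/scene2.png

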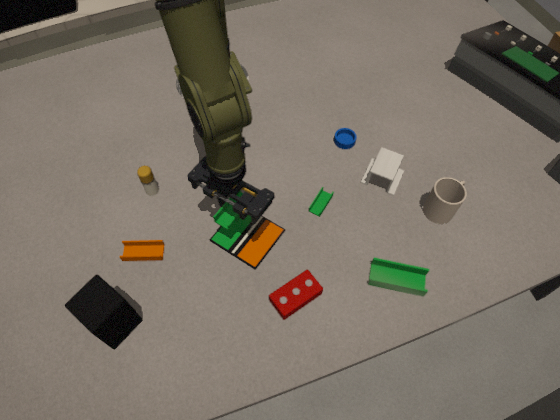

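The green rail is held level over its lane at about (235,222). I lower it and release.

move_arm --pt "-3 -2 30 0 0 0 0.7" --pt "-3 -2 55 0 0 0 0.7" --pt "-3 -2 65 0 0 0 0.7" --pt "-3 -2 69 0 0 0 0.7" --pt "-3 -2 70 0 0 0 0.7"

```text
clock: 5.12
tool_pos: [0.5432, -0.0951, 0.0114]
eef_rot: [0.457, 0.89, 0.0, 0.0]
contact_force: [-3.4, 1.1, 8.9]
opening: 0.494
finger_force: 30.0
```

move_arm --pt "0 0 0 0 0 0 0.7" --pt "0 0 0 0 0 0 0.35" --pt "0 0 0 0 0 0 0.3" --pt "0 0 0 0 0 0 0.3" --pt "0 0 -15 0 0 0 0.3"

```text
clock: 5.75
tool_pos: [0.5422, -0.0957, 0.0252]
eef_rot: [0.457, 0.89, -0.0, -0.001]
contact_force: [0.0, -0.7, 0.4]
opening: 0.699
finger_force: 0.0
```

```bash
python3 nav.py 527 -325 120 -19
```

```text
t 5.75 pos [542.2 -95.7  25.2] yawY 35.6 open 61.5 F [ 0.  -0.7  0.4] grip 0.0 q7 0.44
  shift [-177.4 -146.2  -94.8] turn [-0.1 -0.  54.6]
```

move_arm --pt "0 0 -45 0 0 0 0" --pt "-30 -25 -95 0 0 9 0" --pt "-70 -60 -105 0 0 19 0" --pt "-110 -90 -105 0 0 29 0" --pt "-145 -120 -105 0 0 39 0"

```text
clock: 6.38
tool_pos: [0.53, -0.2855, 0.132]
eef_rot: [0.73, 0.684, 0.001, 0.001]
contact_force: [-0.6, -0.2, 0.5]
opening: 0.995
finger_force: 0.0
```

```bash
python3 nav.py 530.3 -315.5 120 -19; python3 -c "
from m import *
s=snap('top','t3')
a=pts(s,(.44,.69,-.23,0.05),*G,zr=(-.01,.05));print(*rect(a))
s=snap('scene','s3')
a=pts(s,(.44,.69,-.23,0.05),*G,zr=(.015,.05));print(*rect(a))
a=a[a[:,2]>.026];print(*rect(a))"
```

```text
t 6.38 pos [ 530.  -285.5  132. ] yawY -3.7 open 87.6 F [-0.6 -0.2  0.5] grip 0.0 q7 0.3
  shift [-29.9   2.3  12. ] turn [ 0.1  0.  15.3]Traceback (most recent call last):
  File "<string>", line 4, in <module>
    a=pts(s,(.44,.69,-.23,0.05),*G,zr=(-.01,.05));print(*rect(a))
                                                         ~~~~^^^
  File "m.py", line 12, in rect
    return np.round(c,1),np.round(sz,1),round((a+90)%180-90,1),'z',np.round(np.percentile(p[:,2]*1000,[2,50,98]),1),len(p)
                                                                            ~~~~~~~~~~~~~^^^^^^^^^^^^^^^^^^^^^^^
    return _quantile_unchecked(
        a, q, axis, out, overwrite_input, method, keepdims, weights)
    return _ureduce(a,
                    func=_quantile_ureduce_func,
    ...<5 lines>...
                    overwrite_input=overwrite_input,
                    method=method)
    r = func(a, **kwargs)
    result = _quantile(arr,
                       quantiles=q,
    ...<2 lines>...
                       out=out,
                       weights=wgt)
    slices_having_nans = np.isnan(arr[-1, ...])
                                  ~~~^^^^^^^^^
IndexError: index -1 is out of bounds for axis 0 with size 0
```

move_arm --pt "-20 2 12 0 0 9 0" --pt "-30 2 12 0 0 15 0" --pt "-30 2 12 0 0 15 0" --pt "-30 2 12 0 0 15 0"

```text
clock: 6.92
tool_pos: [0.5304, -0.3126, 0.119]
eef_rot: [0.81, 0.586, 0.0, -0.0]
contact_force: [0.9, -0.0, -0.6]
opening: 0.999
finger_force: 0.0
```

```bash
python3 nav.py 530.3 -315.5 5 -19; python3 -c "
from m import *
s=snap('top','t3')
a=pts(s,(.44,.69,-.23,0.05),(40,40,20),(90,255,255),zr=(-.01,.05));print(len(a)); print(*rect(a)) if len(a) else 0
s=snap('scene','s3')
a=pts(s,(.44,.69,-.23,0.05),*G,zr=(.015,.05));print(*rect(a))
a=a[a[:,2]>.026];print(*rect(a))"
```

```text
t 6.92 pos [ 530.4 -312.6  119. ] yawY -18.2 open 87.9 F [ 0.9 -0.  -0.6] grip 0.0 q7 0.16
  shift [ -2.9   0.8 114. ] turn [ 0.  -0.   0.8]
814
[543.9 -92.6] [128.9  58.2] -54.9 z [-0.2  8.6 32.5] 814
[544.7 -93. ] [97.4 44.7] -53.2 z [15.4 26.4 31.9] 269
[544.4 -93.3] [97.4 43.9] -53.2 z [26.4 29.  32.5] 138
```

View pics/s3.png

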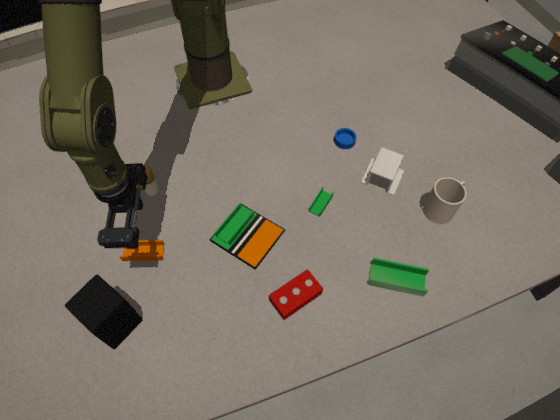

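The green rail is sitting properly on its lane at (235,227). The gripper hovers over the orange rail at (140,250), clear of the speaker.

move_arm --pt "-3 1 45 0 0 1 0" --pt "-3 1 85 0 0 1 0" --pt "-3 1 105 0 0 1 0" --pt "-3 1 114 0 0 1 0" --pt "-3 1 114 0 0 1 0"

```text
clock: 7.65
tool_pos: [0.5305, -0.3167, 0.0048]
eef_rot: [0.816, 0.578, 0.0, 0.0]
contact_force: [0.4, -0.1, 0.5]
opening: 0.999
finger_force: 0.0
```

move_arm --pt "0 0 0 0 0 0 0.4" --pt "0 0 0 0 0 0 0.7" --pt "0 0 0 0 0 0 0.7" --pt "0 0 0 0 0 0 0.7" --pt "0 0 0 0 0 0 0.7"

```text
clock: 8.28
tool_pos: [0.531, -0.317, 0.0048]
eef_rot: [0.816, 0.578, 0.001, 0.001]
contact_force: [2.2, -0.4, 1.2]
opening: 0.493
finger_force: 29.9
```

move_arm --pt "0 0 -25 0 0 0 0.7" --pt "0 0 -65 0 0 0 0.7" --pt "0 0 -105 0 0 0 0.7" --pt "0 0 -115 0 0 0 0.7" --pt "0 0 -115 0 0 0 0.7"

```text
clock: 8.9
tool_pos: [0.5298, -0.3164, 0.1191]
eef_rot: [0.816, 0.578, -0.0, -0.0]
contact_force: [-0.1, 0.6, -1.8]
opening: 0.499
finger_force: 29.9
```

```bash
python3 nav.py 602.4 -39.2 80 36; python3 -c "
from m import *
for n in('scene','top'):
  s=snap(n); a=pts(s,(.44,.65,-.4,-.2),*O,zr=(.08,.2));print(len(a)); print(*rect(a)) if len(a) else 0"
```

```text
t 8.9 pos [ 529.8 -316.4  119.1] yawY -19.4 open 43.9 F [-0.1  0.6 -1.8] grip 29.9 q7 0.15
  shift [285.6 -23.3  39.1] turn [ -0.   -0.  -55.4]
312
[ 531.6 -317.5] [87. 47.] 73.1 z [115.3 120.3 139.6] 312
70
[ 535.3 -283.7] [37.8 18.3] -23.2 z [111.7 117.2 138.8] 70
```

move_arm --pt "40 -3 0 0 0 -8 0.7" --pt "95 -8 0 0 0 -18 0.7" --pt "150 -12 0 0 0 -28 0.7" --pt "205 -17 0 0 0 -38 0.7" --pt "255 -21 0 0 0 -48 0.7"

```text
clock: 9.62
tool_pos: [0.5941, -0.0667, 0.1177]
eef_rot: [0.507, 0.862, -0.0, -0.002]
contact_force: [0.2, -0.3, -1.8]
opening: 0.497
finger_force: 29.9
```

```bash
python3 nav.py 602.8 -39.8 70 36
```

```text
t 9.62 pos [594.1 -66.7 117.7] yawY 29.0 open 43.8 F [ 0.2 -0.3 -1.8] grip 29.9 q7 0.37
  shift [19.1 20.8 47.7] turn [-0.1 -0.1 -7. ]
```

move_arm --pt "12 14 10 0 0 -4 0.7" --pt "19 21 30 0 0 -7 0.7" --pt "19 21 47 0 0 -7 0.7" --pt "19 21 47 0 0 -7 0.7"

```text
clock: 10.12
tool_pos: [0.6019, -0.0449, 0.07]
eef_rot: [0.458, 0.889, -0.002, -0.002]
contact_force: [-0.1, -0.4, -0.3]
opening: 0.497
finger_force: 29.9
```

```bash
python3 nav.py 602.8 -39.8 11 36; python3 -c "
from m import *
for n in('scene',):
  s=snap(n,'s4'); a=pts(s,(.5,.7,-.2,.1),*O,zr=(.045,.1));print(len(a)); print(*rect(a)) if len(a) else 0"
```

```text
t 10.12 pos [601.9 -44.9  70. ] yawY 35.5 open 43.7 F [-0.1 -0.4 -0.3] grip 29.9 q7 0.4
  shift [ 3.5  4.  59. ] turn [-0.3 -0.1 -0.5]
518
[608.6 -52.9] [101.3  44.2] -51.8 z [65.4 69.7 90.3] 518
```

View pics/s4.png

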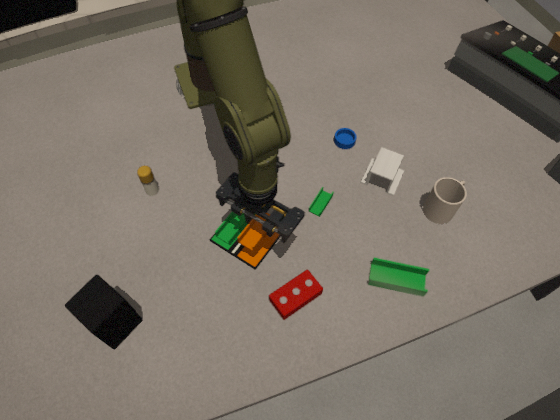

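The orange rail is held over its lane at (258,237), and I lower it.

move_arm --pt "4 3 30 0 0 0 0.7" --pt "4 3 48 0 0 0 0.7" --pt "4 3 56 0 0 0 0.7" --pt "4 3 59 0 0 0 0.7" --pt "4 3 59 0 0 0 0.7"

```text
clock: 10.8
tool_pos: [0.6046, -0.0376, 0.0139]
eef_rot: [0.457, 0.89, 0.0, 0.0]
contact_force: [0.3, 0.5, -2.1]
opening: 0.498
finger_force: 29.9
```

move_arm --pt "0 0 0 0 0 0 0.7" --pt "0 0 0 0 0 0 0.35" --pt "0 0 0 0 0 0 0.3" --pt "0 0 0 0 0 0 0.3" --pt "0 0 -20 0 0 0 0.3"

```text
clock: 11.42
tool_pos: [0.6031, -0.0373, 0.0331]
eef_rot: [0.457, 0.89, -0.001, -0.001]
contact_force: [-0.2, -0.3, -0.4]
opening: 0.697
finger_force: 0.0
```

move_arm --pt "0 0 -30 0 0 0 0" --pt "0 0 -90 0 0 0 0" --pt "0 0 -120 0 0 0 0"

```text
clock: 11.8
tool_pos: [0.6058, -0.0373, 0.1579]
eef_rot: [0.457, 0.89, 0.001, 0.002]
contact_force: [0.8, -0.6, -0.1]
opening: 0.995
finger_force: 0.0
```

```bash
python3 nav.py 533.5 327.5 140 42.7
```

```text
t 11.8 pos [605.8 -37.3 157.9] yawY 35.6 open 87.6 F [ 0.8 -0.6 -0.1] grip 0.0 q7 0.42
  shift [338.7 153.8  17.6] turn [ 0.2  0.2 -7.1]
```

move_arm --pt "45 20 10 0 0 -1 0" --pt "100 46 10 0 0 -2 0" --pt "155 71 10 0 0 -3 0" --pt "210 96 10 0 0 -5 0" --pt "265 121 10 0 0 -7 0"

```text
clock: 12.42
tool_pos: [0.5479, 0.2505, 0.1451]
eef_rot: [0.401, 0.916, 0.001, 0.001]
contact_force: [0.8, -0.5, -0.1]
opening: 0.996
finger_force: 0.0
```

```bash
python3 nav.py 533.5 327.5 110 42.7;  python3 -c "
from m import *
for n in('scene','top'):
  s=snap(n); 
  for c,k in(('G',((40,60,20),(90,255,255))),('O',O)):
    a=pts(s,(.46,.69,-.18,.04),*k,zr=(.02,.05));print(n,c,len(a)); print(*rect(a)) if len(a) else 0"
```

```text
t 12.43 pos [547.9 250.5 145.1] yawY 42.7 open 87.7 F [ 0.8 -0.5 -0.1] grip 0.0 q7 0.08
  shift [66.4 41.6 35.1] turn [0.1 0.  0. ]
scene G 218
[544.3 -92.7] [99.7 46.1] -53.7 z [20.4 27.8 31.9] 218
scene O 219
[611.1 -45.6] [99.6 46.1] -53.1 z [20.6 28.2 32.3] 219
top G 111
[543.  -90.5] [99.7 44.7] -54.7 z [20.5 29.  35.4] 111
top O 64
[609.2 -42.6] [99.1 40.8] -53.7 z [20.5 27.9 35.2] 64
```

Both rails lie on their lanes within about 3 mm. Next is the bridge.

move_arm --pt "45 28 25 0 0 0 0" --pt "66 42 35 0 0 0 0" --pt "66 42 35 0 0 0 0" --pt "66 42 35 0 0 0 0"

```text
clock: 13.02
tool_pos: [0.5354, 0.3234, 0.1095]
eef_rot: [0.402, 0.915, -0.0, 0.001]
contact_force: [0.5, -0.8, -0.3]
opening: 1.004
finger_force: 0.0
```

```bash
python3 nav.py 533.5 327.5 33 42.7;  python3 -c "
from m import *
snap('scene','s5')"
```

```text
t 13.03 pos [535.4 323.4 109.5] yawY 42.5 open 88.3 F [ 0.5 -0.8 -0.3] grip 0.0 q7 -0.03
  shift [ 4.4  1.3 76.5] turn [ 0.   0.1 -0.2]
```

View pics/s5.png

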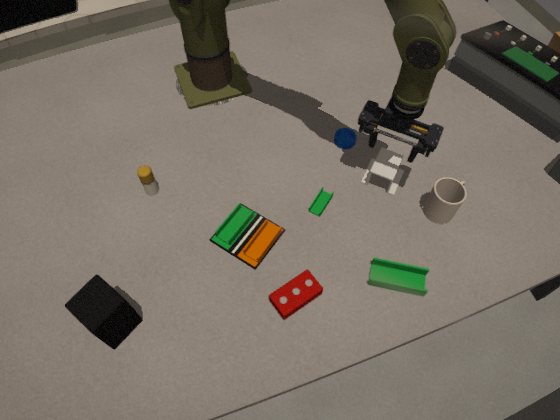

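Both rails are in place, and the gripper is over the bridge at (385,168) with the fingers astride its 62 mm width and the mug clear.

move_arm --pt "4 1 30 0 0 0 0" --pt "4 1 60 0 0 0 0" --pt "4 1 74 0 0 0 0" --pt "4 1 76 0 0 0 0" --pt "4 1 76 0 0 0 0"

```text
clock: 13.7
tool_pos: [0.5332, 0.329, 0.0334]
eef_rot: [0.402, 0.916, 0.001, 0.0]
contact_force: [-0.0, 0.6, 0.2]
opening: 1.0
finger_force: 0.0
```

move_arm --pt "0 0 0 0 0 0 0.2" --pt "0 0 0 0 0 0 0.45" --pt "0 0 0 0 0 0 0.45" --pt "0 0 0 0 0 0 0.45" --pt "0 0 0 0 0 0 0.45"

```text
clock: 14.32
tool_pos: [0.532, 0.3287, 0.0328]
eef_rot: [0.402, 0.916, -0.001, -0.0]
contact_force: [-2.8, -2.5, 5.9]
opening: 0.702
finger_force: 30.0
```

move_arm --pt "0 0 -25 0 0 0 0.5" --pt "0 0 -65 0 0 0 0.5" --pt "0 0 -90 0 0 0 0.5" --pt "0 0 -90 0 0 0 0.5"

```text
clock: 14.82
tool_pos: [0.5337, 0.3301, 0.1239]
eef_rot: [0.402, 0.916, 0.002, 0.001]
contact_force: [0.7, 0.3, -3.4]
opening: 0.705
finger_force: 30.0
```

```bash
python3 nav.py 577 -70 120 36;  python3 -c "
from m import *
for n in('scene',):
  s=snap(n);a=pts(s,(.43,.63,.22,.42),*W,zr=(.08,.155));print(*rect(a)); a=a[a[:,2]<.105];print(*rect(a))"
```

```text
t 14.82 pos [533.7 330.1 123.9] yawY 42.6 open 62.0 F [ 0.7  0.3 -3.4] grip 30.0 q7 -0.03
  shift [-323.7 -239.1    3. ] turn [0.3 0.  6.6]
[538.  329.4] [94.4 92.5] 42.2 z [ 91.8 150.  153.5] 474
[548.1 319.3] [93.8 64.7] 39.9 z [91.3 94.  98.2] 127
```

move_arm --pt "-30 -22 0 0 0 1 0.5" --pt "-75 -55 0 0 0 2 0.5" --pt "-120 -89 0 0 0 3 0.5" --pt "-165 -122 0 0 0 4 0.5" --pt "-210 -155 0 0 0 5 0.5"

```text
clock: 15.5
tool_pos: [0.5597, 0.0678, 0.1206]
eef_rot: [0.441, 0.897, -0.001, -0.001]
contact_force: [0.8, -1.0, -2.5]
opening: 0.703
finger_force: 30.0
```

```bash
python3 nav.py 576 -69 90 36
```

```text
t 15.5 pos [559.7  67.8 120.6] yawY 37.6 open 61.9 F [ 0.8 -1.  -2.5] grip 30.0 q7 0.24
  shift [-118.3  -70.6   30.6] turn [-0.1 -0.1  1.6]
```

move_arm --pt "-40 -24 8 0 0 1 0.5" --pt "-80 -48 18 0 0 2 0.5" --pt "-110 -66 28 0 0 2 0.5" --pt "-118 -70 30 0 0 2 0.5" --pt "-118 -70 30 0 0 2 0.5"

```text
clock: 16.12
tool_pos: [0.5767, -0.0659, 0.0914]
eef_rot: [0.457, 0.89, 0.0, -0.001]
contact_force: [0.2, 1.0, -2.0]
opening: 0.698
finger_force: 30.0
```

move_arm --pt "0 0 0 0 0 0 0.5" --pt "0 0 0 0 0 0 0.5"

```text
clock: 16.38
tool_pos: [0.5775, -0.0645, 0.0927]
eef_rot: [0.455, 0.89, 0.001, -0.0]
contact_force: [0.4, 0.4, -1.8]
opening: 0.701
finger_force: 30.0
```

```bash
python3 nav.py 576 -69 43 36;  python3 -c "
from m import *
for n in('scene',):
  s=snap(n,'s6');a=pts(s,(.48,.68,-.17,.03),*W,zr=(.05,.122));print(*rect(a)); a=a[a[:,2]<.075];print(*rect(a))"
```

```text
t 16.38 pos [577.5 -64.5  92.7] yawY 35.8 open 61.7 F [ 0.4  0.4 -1.8] grip 30.0 q7 0.41
  shift [-2.8 -3.9 49.7] turn [ 0.1 -0.  -0.2]
[580.3 -65.7] [93.1 90.3] 35.8 z [ 61.4 118.5 121.6] 429
[604.3 -94.3] [96.6 32.1] 48.6 z [59.7 63.4 66.6] 111
```

View pics/s6.png

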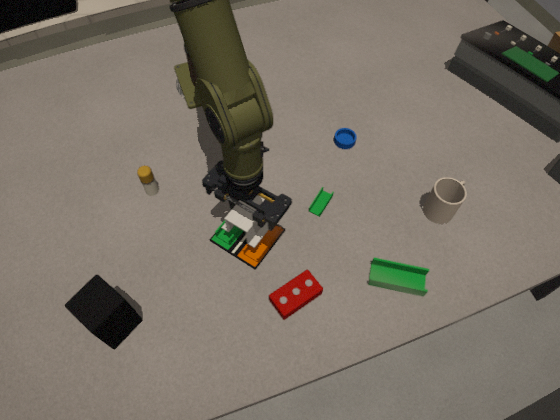

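The bridge is held over both rails at about (245,222), with a foot above each rail. I lower it.

move_arm --pt "-2 -5 15 0 0 0 0.5" --pt "-2 -5 30 0 0 0 0.5" --pt "-2 -5 42 0 0 0 0.5" --pt "-2 -5 48 0 0 0 0.5" --pt "-2 -5 50 0 0 0 0.5"

```text
clock: 17.05
tool_pos: [0.5742, -0.0711, 0.0427]
eef_rot: [0.457, 0.89, -0.0, -0.0]
contact_force: [-3.0, 0.7, 14.4]
opening: 0.701
finger_force: 29.7
```

```bash
python3 nav.py 576 -69 43 36
```

```text
t 17.05 pos [574.2 -71.1  42.7] yawY 35.6 open 61.7 F [-3.   0.7 14.4] grip 29.7 q7 0.39
  shift [ 0.6  2.7 -0.3] turn [-0.1 -0.  -0.4]
```

move_arm --pt "0 0 -1 0 0 0 0.3" --pt "0 0 -1 0 0 0 0.15" --pt "0 0 -1 0 0 0 0.1" --pt "0 0 -1 0 0 0 0.1" --pt "0 0 -15 0 0 0 0.1"

```text
clock: 17.68
tool_pos: [0.5736, -0.071, 0.0572]
eef_rot: [0.457, 0.89, -0.0, -0.001]
contact_force: [0.2, 0.2, 0.1]
opening: 0.899
finger_force: 0.0
```

move_arm --pt "0 0 -35 0 0 0 0" --pt "0 0 -80 0 0 0 0" --pt "45 0 -100 0 0 0 0" --pt "100 0 -100 0 0 0 0" --pt "155 0 -100 0 0 0 0"

```text
clock: 18.3
tool_pos: [0.4837, 0.0561, 0.1588]
eef_rot: [0.457, 0.889, 0.001, 0.001]
contact_force: [0.4, 0.3, 0.1]
opening: 1.001
finger_force: 0.0
```

```bash
python3 nav.py 386 282.7 110 36 386 282.7 110 15;  python3 -c "
from m import *
for n in('scene','top'):
  s=snap(n,n+'7');a=pts(s,(.48,.68,-.17,.03),*W,zr=(.055,.09));print(*rect(a))
  for c,k in(('G',((40,60,20),(90,255,255))),('O',O)):
    a=pts(s,(.46,.69,-.18,.04),*k,zr=(.02,.05));print(n,c,len(a)); print(*rect(a)) if len(a) else 0"
```

```text
t 18.3 pos [483.7  56.1 158.8] yawY 35.6 open 88.1 F [0.4 0.3 0.1] grip 0.0 q7 0.19
  shift [241.2  52.3  48.8] turn [ 0.2  0.  -0.4]
t 18.3 pos [483.7  56.1 158.8] yawY 35.6 open 88.1 F [0.4 0.3 0.1] grip 0.0 q7 0.19
  shift [241.2  52.3  48.8] turn [ 0.2  0.  20.6]
[577.8 -72.5] [90.6 62.9] -53.9 z [65.3 69.5 73. ] 903
scene G 137
[543.9 -93.2] [100.1  45.4] -52.8 z [20.4 28.  32.1] 137
scene O 119
[629.7 -40.5] [105.6  41.5] -77.5 z [20.5 28.9 33.1] 119
[576.6 -69.5] [91.1 62.6] -54.3 z [62.7 69.2 75.5] 685
top G 56
[525.1 -94.1] [106.2  38. ] -77.0 z [21.4 28.7 34.5] 56
top O 2
[564.7 -14.6] [2.9 0. ] 86.9 z [32.8 33.1 33.4] 2
```

View pics/scene7.png

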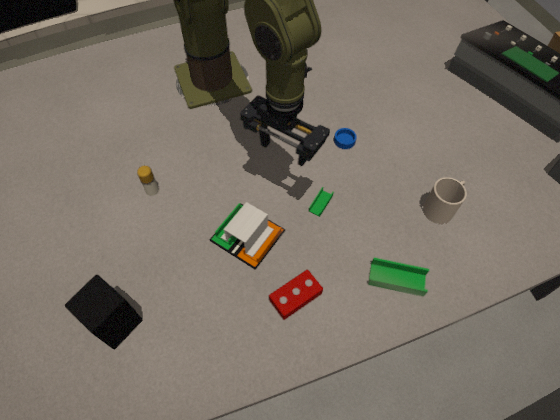

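The bridge stands level in both rails, its top at (245,222). The cup comes next.

move_arm --pt "55 12 10 0 0 0 0" --pt "115 25 20 0 0 0 0" --pt "175 38 35 0 0 0 0" --pt "225 49 49 0 0 0 0" --pt "241 52 49 0 0 0 0"

```text
clock: 19.02
tool_pos: [0.3844, 0.2846, 0.1083]
eef_rot: [0.454, 0.891, 0.001, -0.001]
contact_force: [-0.2, -1.8, 0.1]
opening: 0.999
finger_force: 0.0
```

move_arm --pt "0 0 0 0 0 0 0" --pt "0 0 0 0 0 0 0"

```text
clock: 19.27
tool_pos: [0.3872, 0.2789, 0.109]
eef_rot: [0.458, 0.889, -0.0, 0.001]
contact_force: [-0.1, 0.5, 0.9]
opening: 0.998
finger_force: 0.0
```

```bash
python3 nav.py 385.5 283 5 36; python3 -c "
from m import *
s=snap('scene');a=pts(s,(.3,.5,.2,.36),*B,zr=(0.005,.04));print(*rect(a))
s=snap('top');a=pts(s,(.3,.5,.2,.36),(100,60,15),(130,255,255),zr=(-0.005,.04));print(*rect(a))"
```

```text
t 19.27 pos [387.2 278.9 109. ] yawY 35.5 open 87.8 F [-0.1  0.5  0.9] grip 0.0 q7 -0.22
  shift [  4.5   0.9 104. ] turn [ 0.   0.1 -0.5]
[386.7 283.8] [61.1 60.8] -55.5 z [ 5.2 15.1 25.8] 301
[391.7 270. ] [52.4 24.9] 35.5 z [ 0.6  9.7 28. ] 116
```

move_arm --pt "4 1 40 0 0 0 0" --pt "4 1 80 0 0 0 0" --pt "4 1 98 0 0 0 0" --pt "4 1 104 0 0 0 0" --pt "4 1 104 0 0 0 0"

```text
clock: 20.0
tool_pos: [0.3849, 0.2843, 0.0048]
eef_rot: [0.457, 0.889, 0.0, 0.0]
contact_force: [-0.1, -0.2, -0.5]
opening: 0.997
finger_force: 0.0
```

move_arm --pt "0 0 0 0 0 0 0.2" --pt "0 0 0 0 0 0 0.45" --pt "0 0 0 0 0 0 0.45" --pt "0 0 0 0 0 0 0.45" --pt "0 0 0 0 0 0 0.45"

```text
clock: 20.62
tool_pos: [0.3841, 0.2846, 0.005]
eef_rot: [0.457, 0.89, -0.0, 0.0]
contact_force: [0.1, -0.2, 6.3]
opening: 0.703
finger_force: 30.0
```

move_arm --pt "0 0 -25 0 0 0 0.5" --pt "0 0 -65 0 0 0 0.5" --pt "0 0 -110 0 0 0 0.5" --pt "0 0 -140 0 0 0 0.5" --pt "0 0 -140 0 0 0 0.5"

```text
clock: 21.25
tool_pos: [0.3854, 0.2857, 0.1462]
eef_rot: [0.457, 0.89, 0.002, 0.001]
contact_force: [0.2, 0.4, -2.0]
opening: 0.697
finger_force: 30.0
```

```bash
python3 nav.py 577.5 -71.5 140 36; python3 -c "
from m import *
s=snap('scene');a=pts(s,(.3,.5,.2,.36),*B,zr=(0.1,.2));print(*rect(a))"
```

```text
t 21.25 pos [385.4 285.7 146.2] yawY 35.6 open 61.4 F [ 0.2  0.4 -2. ] grip 30.0 q7 -0.23
  shift [-402.2  -52.     5.8] turn [ 0.3 -0.  -0.4]
[388.3 283.8] [60.6 57.7] -26.0 z [143.5 154.  166.1] 416
```

move_arm --pt "-30 -4 0 0 0 0 0.5" --pt "-80 -10 0 0 0 0 0.5" --pt "-130 -17 0 0 0 0 0.5" --pt "-180 -23 0 0 0 0 0.5" --pt "-230 -30 0 0 0 0 0.5"

```text
clock: 21.92
tool_pos: [0.4937, 0.079, 0.1426]
eef_rot: [0.457, 0.89, -0.001, -0.001]
contact_force: [0.2, 0.3, -1.2]
opening: 0.699
finger_force: 30.0
```

```bash
python3 nav.py 575.5 -70 110 36
```

```text
t 21.93 pos [493.7  79.  142.6] yawY 35.7 open 61.5 F [ 0.2  0.3 -1.2] grip 30.0 q7 0.15
  shift [-168.8  -20.4   32.4] turn [-0.1 -0.1 -0.3]
```

move_arm --pt "-45 -5 5 0 0 0 0.5" --pt "-90 -11 12 0 0 0 0.5" --pt "-135 -16 20 0 0 0 0.5" --pt "-162 -20 28 0 0 0 0.5" --pt "-169 -20 32 0 0 0 0.5"

```text
clock: 22.55
tool_pos: [0.5753, -0.0708, 0.11]
eef_rot: [0.458, 0.889, -0.001, -0.001]
contact_force: [0.4, 0.5, -1.8]
opening: 0.699
finger_force: 30.0
```

move_arm --pt "0 0 0 0 0 0 0.5" --pt "0 0 0 0 0 0 0.5" --pt "0 0 0 0 0 0 0.5"

```text
clock: 22.92
tool_pos: [0.576, -0.067, 0.1127]
eef_rot: [0.456, 0.89, 0.0, -0.0]
contact_force: [0.3, 0.6, -1.3]
opening: 0.702
finger_force: 30.0
```

```bash
python3 nav.py 575.5 -70 75 36; python3 -c "
from m import *
s=snap('scene','s8');a=pts(s,(.47,.68,-.17,.03),*B,zr=(0.08,.2));print(*rect(a))"
```

```text
t 22.93 pos [576.  -67.  112.7] yawY 35.8 open 61.8 F [ 0.3  0.6 -1.3] grip 30.0 q7 0.4
  shift [-2.2 -2.2 37.7] turn [ 0.  -0.  -0.2]
[591.3 -76.1] [84.8 45.4] -10.0 z [110.6 115.7 133.7] 358
```

View pics/s8.png

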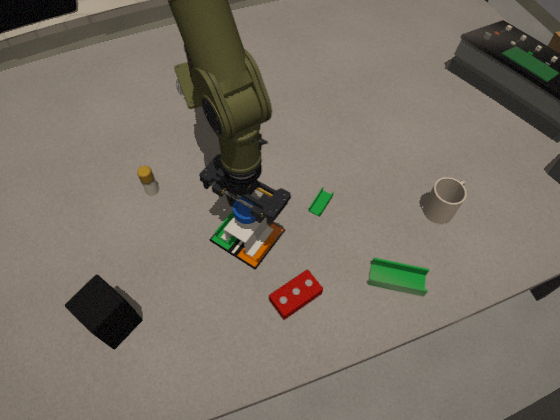

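The cup is held above the middle of the bridge at (245,210). I lower it.

move_arm --pt "-2 -2 12 0 0 0 0.5" --pt "-2 -2 24 0 0 0 0.5" --pt "-2 -2 32 0 0 0 0.5" --pt "-2 -2 36 0 0 0 0.5" --pt "-2 -2 37 0 0 0 0.5"

```text
clock: 23.6
tool_pos: [0.5756, -0.0712, 0.0751]
eef_rot: [0.457, 0.89, -0.0, -0.0]
contact_force: [-0.5, 0.5, 0.6]
opening: 0.702
finger_force: 30.0
```

```bash
python3 nav.py 575.5 -70 75 36
```

```text
t 23.6 pos [575.6 -71.2  75.1] yawY 35.7 open 61.8 F [-0.5  0.5  0.6] grip 30.0 q7 0.39
  shift [1.1 0.6 0.1] turn [-0.  -0.  -0.3]
```

move_arm --pt "0 0 0 0 0 0 0.3" --pt "0 0 0 0 0 0 0.15" --pt "0 0 0 0 0 0 0.1" --pt "0 0 0 0 0 0 0.1" --pt "0 0 -15 0 0 0 0.1"

```text
clock: 24.22
tool_pos: [0.575, -0.0712, 0.0903]
eef_rot: [0.457, 0.89, -0.0, -0.001]
contact_force: [0.2, 0.6, 0.4]
opening: 0.899
finger_force: 0.0
```

move_arm --pt "0 0 -30 0 0 0 0" --pt "0 0 -75 0 0 0 0" --pt "0 -50 -90 0 0 0 0" --pt "0 -105 -90 0 0 0 0" --pt "0 -160 -90 0 0 0 0"

```text
clock: 24.85
tool_pos: [0.4449, -0.1656, 0.1818]
eef_rot: [0.457, 0.89, 0.0, 0.001]
contact_force: [-0.5, -0.7, -0.3]
opening: 0.998
finger_force: 0.0
```

```bash
python3 nav.py 360.5 -266 140 36; python3 -c "
from m import *
for n in('scene','top'):
  s=snap(n,n+'9');a=pts(s,(.48,.68,-.17,.03),(100,60,15),(130,255,255),zr=(0.07,.12));print(*rect(a)) if len(a) else 0
  a=pts(s,(.48,.68,-.17,.03),*W,zr=(.055,.08));print(*rect(a)) if len(a) else 0
  a=pts(s,(.3,.42,-.32,-.2),(0,0,0),(180,255,255),zr=(.085,.1));print(*rect(a)) if len(a) else 0"
```

```text
t 24.85 pos [ 444.9 -165.6  181.8] yawY 35.7 open 87.8 F [-0.5 -0.7 -0.3] grip 0.0 q7 0.58
  shift [ -32.2 -127.1   41.7] turn [ 0.1  0.1 -0.3]
[578.6 -70.9] [61.2 58.7] -38.1 z [72.9 79.7 95.6] 576
[577.7 -72.2] [91.5 61.2] -54.0 z [63.8 69.5 73. ] 347
[ 361.2 -266.2] [33.8 32.5] -64.5 z [85.2 88.2 91.8] 117
[574.5 -68.8] [58.6 53.7] -2.1 z [71.1 78.2 97.8] 332
[576.7 -69.2] [90.9 62.9] -54.2 z [61.2 68.9 75.7] 293
```

View pics/scene9.png

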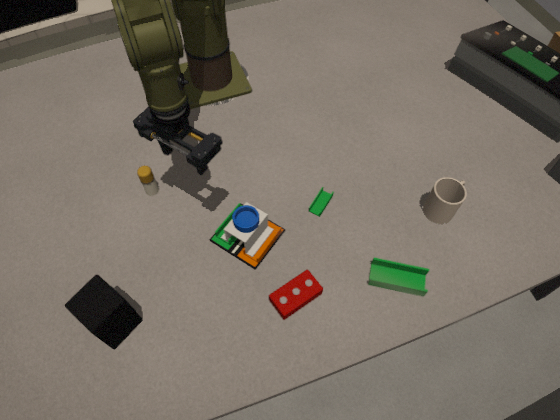

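The cup is centred on the bridge at (246,218). The mic stands at (148,180), and I move over it.

move_arm --pt "-12 -48 5 0 0 0 0" --pt "-25 -95 20 0 0 0 0" --pt "-32 -122 35 0 0 0 0" --pt "-32 -127 41 0 0 0 0" --pt "-32 -127 41 0 0 0 0"

```text
clock: 25.58
tool_pos: [0.3623, -0.2639, 0.1397]
eef_rot: [0.456, 0.89, 0.0, 0.0]
contact_force: [0.5, 0.6, 0.1]
opening: 0.997
finger_force: 0.0
```

move_arm --pt "0 0 0 0 0 0 0" --pt "0 0 0 0 0 0 0" --pt "0 0 0 0 0 0 0" --pt "0 0 0 0 0 0 0" --pt "0 0 0 0 0 0 0"

```text
clock: 26.2
tool_pos: [0.3612, -0.2646, 0.1395]
eef_rot: [0.457, 0.89, 0.0, -0.0]
contact_force: [-0.1, 0.3, -0.3]
opening: 1.002
finger_force: 0.0
```

```bash
python3 nav.py 361 -266 42 36
```

```text
t 26.2 pos [ 361.2 -264.6  139.5] yawY 35.6 open 88.2 F [-0.1  0.3 -0.3] grip 0.0 q7 0.75
  shift [-1.1 -1.  97.5] turn [ 0.  -0.  -0.4]
```

move_arm --pt "-1 -1 25 0 0 0 0" --pt "-1 -1 55 0 0 0 0" --pt "-1 -1 80 0 0 0 0" --pt "-1 -1 94 0 0 0 0" --pt "-1 -1 97 0 0 0 0"

```text
clock: 26.82
tool_pos: [0.3607, -0.2657, 0.0417]
eef_rot: [0.457, 0.89, 0.0, -0.001]
contact_force: [0.8, -0.4, 0.3]
opening: 1.005
finger_force: 0.0
```

move_arm --pt "0 0 0 0 0 0 0.2" --pt "0 0 0 0 0 0 0.4" --pt "0 0 0 0 0 0 0.55" --pt "0 0 0 0 0 0 0.7" --pt "0 0 0 0 0 0 0.75" --newtons 25

```text
clock: 27.45
tool_pos: [0.3607, -0.2662, 0.0426]
eef_rot: [0.457, 0.889, -0.0, -0.0]
contact_force: [-1.4, -0.5, 1.5]
opening: 0.454
finger_force: 1.0
```

move_arm --pt "0 0 0 0 0 0 0.75" --pt "0 0 -5 0 0 0 0.75" --pt "0 0 -20 0 0 0 0.75" --pt "0 0 -45 0 0 0 0.75" --pt "0 0 -70 0 0 0 0.75"

```text
clock: 28.08
tool_pos: [0.361, -0.2656, 0.1132]
eef_rot: [0.456, 0.89, 0.0, -0.0]
contact_force: [1.1, -0.7, -1.9]
opening: 0.397
finger_force: 25.6
```

```bash
python3 nav.py 577.5 -70.5 170 36
```

```text
t 28.07 pos [ 361.  -265.6  113.2] yawY 35.7 open 35.0 F [ 1.1 -0.7 -1.9] grip 25.6 q7 0.7
  shift [ 32.2 289.7 -56.7] turn [ 0.  -0.  -0.3]
```

move_arm --pt "0 0 -30 0 0 0 0.75" --pt "3 25 -52 0 0 0 0.75" --pt "7 65 -55 0 0 0 0.75" --pt "12 110 -55 0 0 0 0.75" --pt "17 155 -55 0 0 0 0.75"

```text
clock: 28.7
tool_pos: [0.4777, -0.1607, 0.1677]
eef_rot: [0.457, 0.89, 0.0, -0.0]
contact_force: [0.2, -0.0, -3.1]
opening: 0.396
finger_force: 25.6
```

move_arm --pt "5 40 0 0 0 0 0.75" --pt "9 80 0 0 0 0 0.75" --pt "13 115 0 0 0 0 0.75" --pt "15 130 0 0 0 0 0.75" --pt "15 135 0 0 0 0 0.75"

```text
clock: 29.32
tool_pos: [0.5775, -0.0708, 0.1672]
eef_rot: [0.456, 0.89, -0.0, -0.001]
contact_force: [0.1, -0.2, -1.9]
opening: 0.396
finger_force: 25.6
```

move_arm --pt "0 0 0 0 0 0 0.75" --pt "0 0 0 0 0 0 0.75" --pt "0 0 0 0 0 0 0.75" --pt "0 0 0 0 0 0 0.75" --pt "0 0 0 0 0 0 0.75"

```text
clock: 29.95
tool_pos: [0.5779, -0.0711, 0.1675]
eef_rot: [0.457, 0.89, 0.0, -0.0]
contact_force: [-0.3, -0.7, -2.7]
opening: 0.393
finger_force: 25.6
```

```bash
python3 nav.py 577.5 -70.5 119 36; python3 -c "
from m import *
s=snap('scene','s10')
a=pts(s,(.5,.66,-.15,.01),*W,zr=(.125,.17));print(*rect(a))
cv2.imwrite('pics/s10c.png',cv2.resize(cv2.cvtColor(s['frame'][130:280,160:340],cv2.COLOR_RGB2BGR),None,fx=4,fy=4))"
```

```text
t 29.95 pos [577.9 -71.1 167.5] yawY 35.6 open 34.6 F [-0.3 -0.7 -2.7] grip 25.6 q7 0.41
  shift [ 0.7  0.  48.5] turn [ 0.  -0.  -0.4]
[592.1 -79.3] [4. 2.] 48.4 z [140.7 156.5 169.3] 8
```

View pics/s10c.png

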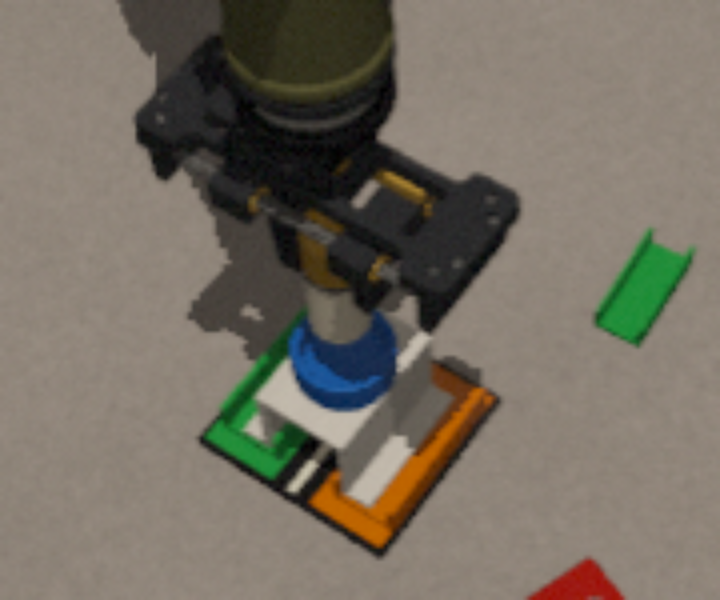

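The mic hangs upright, centred above the cup (crop 340,340). I lower it gently.

move_arm --pt "0 0 12 0 0 0 0.75" --pt "0 0 24 0 0 0 0.75" --pt "0 0 35 0 0 0 0.75" --pt "0 0 43 0 0 0 0.75" --pt "0 0 47 0 0 0 0.75"

```text
clock: 30.62
tool_pos: [0.5777, -0.0709, 0.1197]
eef_rot: [0.457, 0.89, -0.0, -0.0]
contact_force: [-0.2, -0.1, -2.4]
opening: 0.394
finger_force: 25.6
```

move_arm --pt "0 0 1 0 0 0 0.75" --pt "0 0 2 0 0 0 0.75" --pt "0 0 2 0 0 0 0.75"

```text
clock: 31.0
tool_pos: [0.5782, -0.071, 0.1187]
eef_rot: [0.457, 0.89, 0.0, 0.0]
contact_force: [0.8, 0.6, -2.0]
opening: 0.397
finger_force: 25.6
```

Almost no contact force yet, so I go down one or two millimetres more.

move_arm --pt "0 0 1 0 0 0 0.75" --pt "0 0 1 0 0 0 0.75" --pt "0 0 1 0 0 0 0.75"

```text
clock: 31.38
tool_pos: [0.5783, -0.0712, 0.1184]
eef_rot: [0.457, 0.89, 0.0, 0.001]
contact_force: [-1.8, -0.4, 6.0]
opening: 0.393
finger_force: 25.8
```

Contact. I open slowly and retreat upwards.

move_arm --pt "0 0 0 0 0 0 0.55" --pt "0 0 0 0 0 0 0.4" --pt "0 0 0 0 0 0 0.2" --pt "0 0 0 0 0 0 0" --pt "0 0 0 0 0 0 0"

```text
clock: 32.0
tool_pos: [0.578, -0.0709, 0.1174]
eef_rot: [0.457, 0.89, 0.0, -0.0]
contact_force: [0.2, -1.1, -0.2]
opening: 0.879
finger_force: 0.0
```

move_arm --pt "0 0 -15 0 0 0 0" --pt "0 0 -50 0 0 0 0" --pt "0 0 -90 0 0 0 0" --pt "0 0 -130 0 0 0 0"

```text
clock: 32.5
tool_pos: [0.578, -0.0709, 0.2498]
eef_rot: [0.457, 0.89, 0.0, 0.0]
contact_force: [0.6, -0.3, 0.1]
opening: 1.0
finger_force: 0.0
```

move_arm --pt "40 0 0 0 0 0 0" --pt "90 0 0 0 0 0 0" --pt "140 0 0 0 0 0 0" --pt "160 0 0 0 0 0 0" --pt "160 0 0 0 0 0 0"

```text
clock: 33.12
tool_pos: [0.4843, 0.0604, 0.2485]
eef_rot: [0.455, 0.89, 0.0, 0.0]
contact_force: [-0.1, -0.5, -0.5]
opening: 0.999
finger_force: 0.0
```

```bash
python3 -c "
from m import *
s=snap('scene','s11')
a=pts(s,(.5,.66,-.15,.01),(0,0,0),(180,255,255),zr=(.155,.18));print(*rect(a))
a=pts(s,(.5,.66,-.15,.01),*B,zr=(.07,.12));print(*rect(a))
a=pts(s,(.48,.68,-.17,.03),*W,zr=(.055,.08));print(*rect(a))
cv2.imwrite('pics/s11c.png',cv2.resize(cv2.cvtColor(s['frame'][130:280,160:340],cv2.COLOR_RGB2BGR),None,fx=4,fy=4))
print(r.get_state()['contact_force'],r.get_state()['tool_pos'])"
```

```text
[579.9 -71. ] [33.1 32.6] 74.1 z [155.8 164.6 167.5] 204
[582.9 -72.2] [58.1 52.1] 71.8 z [74.1 90.3 95.9] 251
[578.3 -72.1] [91.6 61.3] -54.9 z [63.9 69.3 73.6] 327
[-0.63218371 -0.14687738  0.12291036] [0.48515664 0.05902405 0.24832191]
```

View pics/s11c.png

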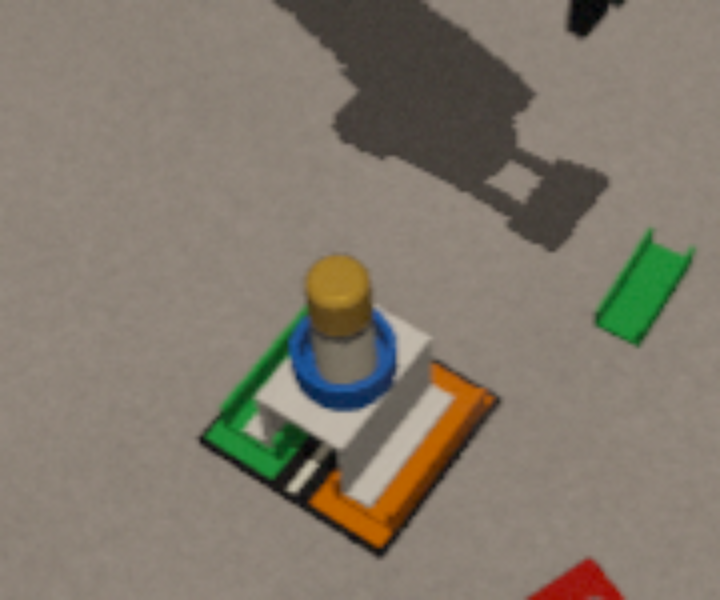

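The microphone stands upright in the cup on the bridge (crop 340,330), with the feet in both rails and the arm clear. I hand it in.

```bash
python3 -c "
from plant import finish_job
print(finish_job())"
```

```text
the job is handed in; nothing more can be done
None
```

The riser is built and handed in at about 33 s of the 134 s allowed. In the last picture both rails lie on their lanes, the bridge stands in them, the cup is centred on it and the microphone is upright in the cup; `finish_job()` returned no verdict.

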